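# Key the handwheel onto its indexing jig

## Task

Turn the wooden handwheel on the jig with a fingertip (its crank peg is there to push against) until the notch in its rim stands over the steel key pin, then press the wheel fully home onto its seat and leave it there, level, with the hand clear. Do not lift the wheel off its spindle or tip it, and leave the bookcase, kettle, sled and file where they are.

Things in the scene. Friction and masses are not known exactly. Their poses are not given: they have to be found in the camera images.
- jig: Jig fixed to the desk: grey board 14 mm thick with a dark round steel seat (116 mm across, flat top 22 mm above the desk) and a 14 mm spindle hidden in the wheel's boss. Origin on the desk under the vertical spindle axis; z up; x points to the key pin. Board from -110 to 110 mm in x, -100 to 210 mm in y; a table leg in a cradle lies at y = 165 mm, top 42 mm above the desk.
- collar (a joint): Steel collar (80 mm across) round the spindle, under the wheel, which rests on it. 0 = raised 10 mm above the seat (start), 0.010 m = pushed down flush with the seat. Stiff friction fit: slides straight down under about 6 N (the wheel's own 2 to 3 N included) and stays where it is left.
- pin (a point): Tip of the upright steel key pin, 30.5 mm above the desk, 74 mm from the spindle axis; 10 mm thick, the last 4 mm tapering to 5 mm. Its outer edge shows beyond the wheel's rim; a flat steel strip 14 mm wide runs outwards from it. The raised wheel turns freely 1.5 mm above the tip, but goes down only when the notch is over the pin.
- wheel: Loose wooden handwheel, flat on the collar, turning either way on the spindle with light friction (stops when the push stops): disc 152 mm across, 14 mm thick, with a boss 40 mm across and a dark crank peg. Origin on its axis at the disc's underside: 32 mm above the desk at the start, 22 mm when home. x points to the notch. 0.17 to 0.3 kg. Starts 40 to 180 degrees from the pin, either way.
- notch (a point): Middle of the notch in the wheel's rim, at the top face of the disc, 74 mm from the axis. The notch is cut through the whole thickness, 18 mm wide, 14 mm deep from the rim.
- peg_top (a point): Top centre of the round upright crank peg, 16 mm thick, which stands 28 mm above the disc's top face, 57 mm from the axis, diametrically opposite the notch; it spins freely on its own axis. At the start its top is 74 mm and the disc's top face 46 mm above the desk.
- boss_top (a point): Centre of the flat top of the wheel's boss, on the axis, 36 mm above the wheel's underside (68 mm above the desk at the start, 58 mm when home). The boss is closed on top: pressing here pushes the wheel straight down.
- bookcase: Bystander: unfinished basswood dollhouse bookcase, 80 mm wide, 28 mm deep, 140 mm tall, standing beyond the cradle. Origin at the centre of its underside.
- kettle: Bystander: copper kettle miniature, 46 mm across, 44 mm tall. Origin at the centre of its underside.
- sled: Bystander: red-painted toy sled, 115 mm long, 45 mm wide, 22 mm tall. Origin at the centre of its underside.
- file: Bystander: steel flat file with a wooden handle, 210 mm long, 18 mm wide, 16 mm tall. Origin below its middle.

How it is judged:
At the end, for the whole second after the job is handed in: The wheel lies at rest, level within 0.04 rad, on the seat (underside within 2 mm of it), centred on the spindle within 3 mm, with the middle of its notch within 6.5 mm of the pin (z of wheel in the frame of jig between 0.02 and 0.024 m and horizontal distance between notch and pin below 0.0065 m and horizontal distance between wheel and jig below 0.003 m and angle between wheel's own z axis and vertical below 0.04 rad and linear speed of wheel below 0.01 m/s and angular speed of wheel below 0.1 rad/s); the robot touches nothing.
It fails at once if the wheel is lifted more than 5 mm above where it lay (z of wheel in the frame of jig above 0.037 m).
It fails at once if the wheel is tipped by more than 0.25 rad (angle between wheel's own z axis and vertical above 0.25 rad).
It fails at once if the bookcase, kettle, sled or file is moved more than 20 mm (distance of any of bookcase, kettle, sled, file from where it was at the start of the episode above 0.02 m).
It also fails if it takes over 58 s, if anything falls off the work surface, if the arm or the gripper's body presses on something with over 40 N, if the wrist force passes 120 N, or if a joint passes its speed limit or range.

## Robot

A 6-joint arm with a two-finger parallel gripper is mounted at the origin on the work surface. World frame = base frame: x ahead of the robot, y to its left, z up, the work surface at z = 0. Lengths are in m, angles in rad, forces in N, time in s.
With the tool pointing down it reaches from about 0.375 to 0.9 m from the base axis. Payload 3.1 kg.
Tool frame: the origin (TCP) lies at the very end of the fingers, on their centre line; the grasp point (between the pads) lies robot.grasp_offset behind it (robot.grasp_offset is the distance from the TCP to the grasp point, in m); z points along the fingers, y is the direction in which the jaws open and shut (so a half turn about z gives the same grasp; the last joint's range is limited). The gripper opens to 87 mm and grips with 3 to 60 N. Pads are 19 mm wide; open, the fingers measure 117 mm over their backs; the gripper's body (75 mm by 190 mm) begins 51 mm behind the grasp point.
Start: joints at [1.065, 0.527, 1.433, -0, 1.181, -0.178], TCP at [0.201, 0.592, 0.223] pointing down, gripper open.
Joint ranges: [-3.08, 3.08], [-0.75, 2.2], [0.22, 2.44], [-1.43, 4.57], [0, 2.65], [-2.85, 2.85]. Speed limits (rad/s): [2.79, 2.79, 3.14, 3.14, 3.14, 3.14].

## Interface

Orientations are given as a unit quaternion [x, y, z, w].
In Python, from rig import robot gives the robot as it stands.
- The arm moves only by the tool drive_tool, never from a script. Its argument "targets" is one flat list of numbers, 6 for each row, row after row: the shift along the tool's x, y, z in cm, then the turn, a rotation vector about the tool's x, y, z in degrees. A call has 1 to 12 rows; each row is the pose to reach, as a shift and turn from the pose commanded when the call began, along the tool's axes at that moment; what a row does not reach only later rows make up. A row lasts 1/12 s, in which the tool goes at most 41.7 mm and 7.16 degrees, less where a joint would pass 70% of its speed; a pose out of reach is approached as far as the arm can. A call with a gripper value outside its range is refused whole. "grip" is the gripper command: -1 is fully open, 1 is shut, values between are in proportion, set as the call begins (left out, the last holds). The fingers move at their own pace and stop on an object; "squeeze" is the grip in N (left out, the last holds). Time passes only in rows, so rows that repeat a pose let the fingers close. It gives the time, the measured TCP pose, the force and the opening at its end, in the units of the state.
- robot.get_obs(): the state, without advancing time (a new reading comes with each control period).
- robot.camera(name): name is "scene" or "top" or "wrist"; returns (picture, depth): 480x640x3 uint8, red, green, blue; 480x640 float32, m along the optical axis (not along the pixel's ray), 0 where there is no reading.
- robot.calibration(name): a dict with "mtx" (3x3 intrinsics, pixels), "R" (3x3) and "t" (3): a world point X has camera coordinates R X + t; the wrist camera has in their place "hand_eye" (4x4, takes a point from camera to tool coordinates, whose origin is the TCP and whose axes are the flange's). Camera axes: x right, y down, z forward; pixel columns grow to the right and rows downward; lengths in m; the calibration is good to about 2 mm. A picture is of the moment at which its call begins: read the wrist's pose just before it. calibration takes no time and is no camera call.
- robot.hand_in(): hands the job in, once; it reports no verdict.
The state is a dict: "time": time; "q": joint angles; "joint_velocities": joint speeds; "joint_torque": joint torques, N m; "position": TCP position; "tool_rot": TCP orientation; "ft_force": force on the tool from outside, world axes, zero at the start; "moment": the same for the moment, N m; "grip_width": finger opening in m.
Only numpy, scipy, OpenCV 4.12 (cv2) and the standard library are available. Lean on these libraries where they do the work, as an engineer would, in place of code of your own. Each camera call takes 0.05 s, during which the arm holds its last target.

## Working session

There is one attempt and no reset: what is moved stays moved. The work goes in short steps, Python scripts to look and compute and a tool call to move; the robot and the scene stay as the last step left them, time stands still between calls to the robot, and variables do not carry over. Pictures are saved under pics/ and viewed, and the job is handed in when it is done.

Besides the shell and the picture viewer there is one more tool, called after ">>>" as name(argument=value, ...), one argument or row to a line, values as JSON. drive_tool: Moves the arm, as the interface text tells. Its arguments: {"type":"object","properties":{"targets":{"type":"array","items":{"type":"number"}},"grip":{"type":"number"},"squeeze":{"type":"number"}},"required":["targets"]}

```bash
ls; mkdir -p pics; cat > h.py <<'E'
import numpy as np, cv2
from rig import robot
from scipy.spatial.transform import Rotation as Ro
E
python3 - <<'E'
from h import *
o=robot.get_obs(); print(o); print(robot.grasp_offset)
for n in ["scene","top","wrist"]:
    p,d=robot.camera(n); cv2.imwrite(f"pics/{n}0.png",p[:,:,::-1]); np.save(f"{n}0_d.npy",d)
    print(n,robot.calibration(n))
E
```

```text
pics
{'time': 0.0, 'q': array([ 1.06549398e+00,  5.28445295e-01,  1.43391383e+00, -2.35042916e-05,
        1.18139408e+00, -1.78504417e-01]), 'joint_velocities': array([ 0.00065235, -0.00115057, -0.00035619,  0.00134337,  0.00036429,
       -0.00192104]), 'joint_torque': array([-1.00529174e-03, -4.40037847e+01, -1.76592064e+01,  6.31769956e-02,
        5.82509895e-02, -1.90761830e-04]), 'position': array([0.20024984, 0.59127071, 0.22158079]), 'tool_rot': array([ 1.62668322e-01,  9.86680217e-01, -1.02139241e-03, -3.51957816e-04]), 'ft_force': array([-0.27034933,  0.26923609, -0.54062839]), 'moment': array([-0.02408131,  0.03187391,  0.03402953]), 'grip_width': 0.08729703391464405}
0.0187
scene {'mtx': array([[435.10673759,   0.        , 317.88284989],
       [  0.        , 435.10673759, 237.45287675],
       [  0.        ,   0.        ,   1.        ]]), 'R': array([[ 0.53547593,  0.84453559, -0.0050161 ],
       [ 0.73484069, -0.46883509, -0.49010491],
       [-0.41626277,  0.25875335, -0.87164902]]), 't': array([-0.34337541, -0.37980523,  1.19232936])}
top {'mtx': array([[476.2811167
[... 159 characters left out ...]
4, -0.99980081,  0.0089827 ],
       [-0.98493575,  0.01601111, -0.17217787],
       [ 0.17199975, -0.01191611, -0.98502492]]), 't': array([0.05515053, 0.60906485, 1.09300165])}
wrist {'mtx': array([[331.04284129,   0.        , 323.46245408],
       [  0.        , 331.04284129, 237.97493138],
       [  0.        ,   0.        ,   1.        ]]), 'hand_eye': array([[-8.90899156e-04, -9.67271520e-01, -2.53742020e-01,
         6.90213170e-02],
       [ 9.99999149e-01, -1.10347302e-03,  6.95429271e-04,
         6.00036276e-04],
       [-9.52666402e-04, -2.53741185e-01,  9.67271680e-01,
        -1.62038701e-01],
       [ 0.00000000e+00,  0.00000000e+00,  0.00000000e+00,
         1.00000000e+00]])}
```

View pics/scene0.png

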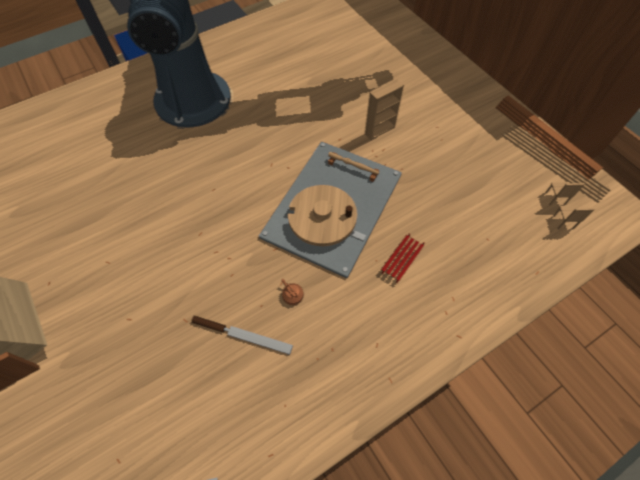

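View pics/top0.png

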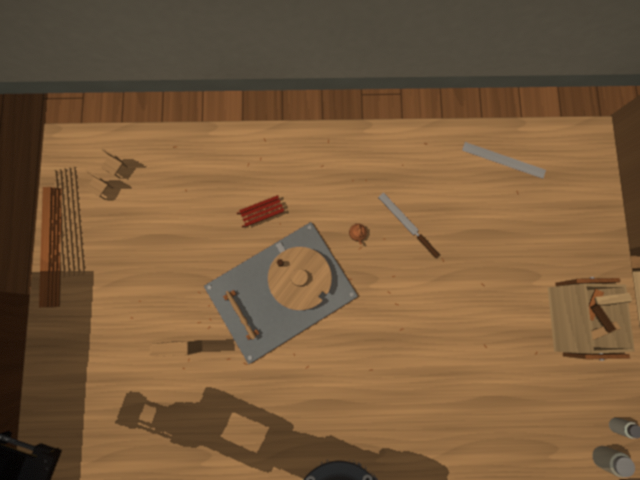

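View pics/wrist0.png

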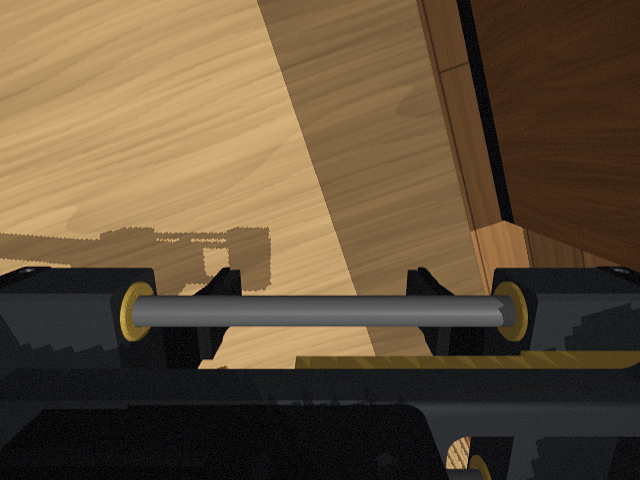

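```bash
python3 - <<'E'
import cv2
a=cv2.imread("pics/top0.png")[215:370,195:365]; cv2.imwrite("pics/top0c.png",cv2.resize(a,None,fx=4,fy=3.8709677*1.0333,interpolation=cv2.INTER_CUBIC)[:600])
a=cv2.imread("pics/scene0.png")[135:285,255:405]; cv2.imwrite("pics/scene0c.png",cv2.resize(a,None,fx=4,fy=4,interpolation=cv2.INTER_CUBIC))
E
```

```text
(no output)
```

View pics/top0c.png

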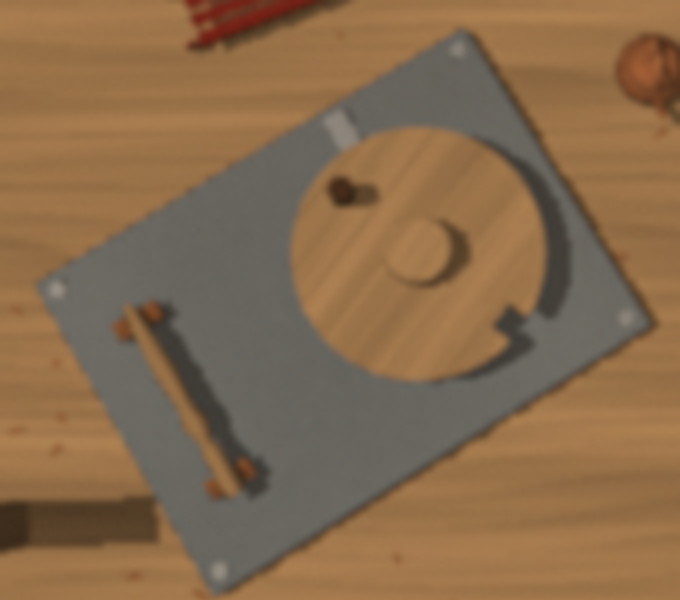

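View pics/scene0c.png

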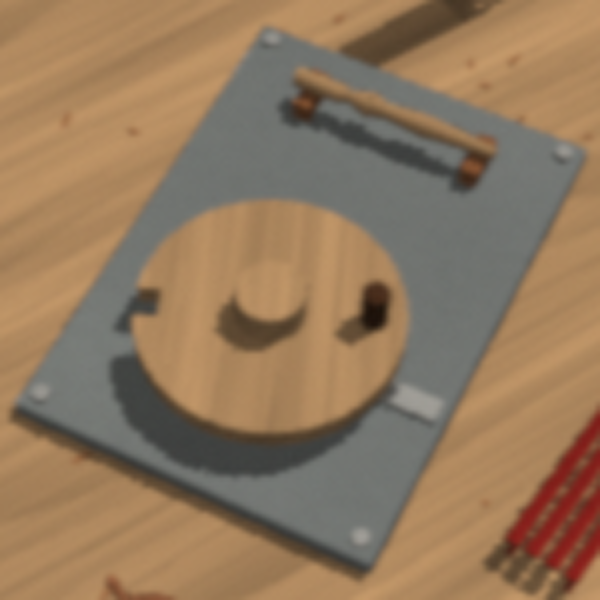

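```bash
cat >> h.py <<'E'
def ray(n,u,v):
    c=robot.calibration(n); R,t=c["R"],c["t"]
    d=R.T@np.linalg.solve(c["mtx"],[u,v,1.]); return -R.T@t,d/np.linalg.norm(d)
def atz(n,u,v,z):
    o,d=ray(n,u,v); return o+d*(z-o[2])/d[2]
def tri(a,b):
    A=np.zeros((3,3));y=np.zeros(3);rs=[]
    for o,d in(a,b):
        P=np.eye(3)-np.outer(d,d);A+=P;y+=P@o
    X=np.linalg.solve(A,y)
    return X,[np.linalg.norm((np.eye(3)-np.outer(d,d))@(X-o)) for o,d in(a,b)]
E
python3 - <<'E'
from h import *
np.set_printoptions(precision=4,suppress=True)
T=lambda x,y:(195+x/4,215+y/4); S=lambda x,y:(255+x/4,135+y/4)
for n,t,s,z in [("boss",(419,250),(273,289),.068),("peg",(338,188),(377,290),.074),("notch",(511,321),(146,303),.046),("strip",(341,129),(415,401),.0145),
  ("c1",(460,47),(361,537),.015),("c2",(56,289),(564,152),.015),("c3",(220,570),(270,38),.015),("c4",(628,318),(39,391),.015)]:
    X,r=tri(ray("top",*T(*t)),ray("scene",*S(*s)))
    print(n,X,np.round(r,4),atz("top",*T(*t),z),atz("scene",*S(*s),z))
E
```

```text
boss [0.526  0.0834 0.066 ] [0.0031 0.0031] [0.5243 0.0806 0.068 ] [0.5285 0.0856 0.068 ]
peg [0.5616 0.1286 0.074 ] [0.0013 0.0013] [0.5609 0.1274 0.074 ] [0.5621 0.1298 0.074 ]
notch [0.4843 0.0286 0.0437] [0.0019 0.0019] [0.4834 0.027  0.046 ] [0.4865 0.0297 0.046 ]
strip [0.6052 0.1291 0.0187] [0.0003 0.0003] [0.6057 0.1291 0.0145] [0.6035 0.1311 0.0145]
c1 [0.6566 0.0563 0.0185] [0.002 0.002] [0.6563 0.0545 0.015 ] [0.6563 0.0592 0.015 ]
c2 [0.5101 0.3043 0.0147] [0.001 0.001] [0.5096 0.3034 0.015 ] [0.5107 0.3051 0.015 ]
c3 [0.3412 0.2031 0.0166] [0.0008 0.0008] [0.3407 0.2025 0.015 ] [0.3403 0.2046 0.015 ]
c4 [ 0.4865 -0.0434  0.0169] [0.0019 0.0019] [ 0.4859 -0.0453  0.015 ] [ 0.4863 -0.0413  0.015 ]
```

```bash
cat >> h.py <<'E'
np.set_printoptions(precision=4,suppress=True)
C=np.array([.526,.083])
def plan(p,yang):
    "shift(cm) in tool axes and z-rotvec (deg) to reach world p pointing down with tool y at yang deg"
    o=robot.get_obs(); R=Ro.from_quat(o["tool_rot"])
    a=np.radians(yang); y=np.array([np.cos(a),np.sin(a),0]); z=np.array([0,0,-1.]); x=np.cross(y,z)
    G=Ro.from_matrix(np.c_[x,y,z])
    print("pos",o["position"],"yang",np.degrees(np.arctan2(*R.as_matrix()[1::-1,1])),"t",o["time"],"w",o["grip_width"],"F",o["ft_force"])
    print("shift cm",np.round(R.inv().apply(np.array(p)-o["position"])*100,2),"rot",np.round((R.inv()*G).as_rotvec(degrees=True),2))
E
python3 - <<'E'
from h import *
print(atz("top",235,346,0),atz("scene",372,135,0), tri(ray("top",188,348),ray("scene",385,90)))
plan([.5611,.1279,.22],-38)
E
```

```text
[0.3676 0.2408 0.    ] [0.3713 0.3368 0.    ] (array([0.3795, 0.3283, 0.1559]), [np.float64(0.015248379416077821), np.float64(0.01524837941607792)])
pos [0.2003 0.5914 0.2218] yang 71.27489391528903 t 0.15 w 0.08716788489346672 F [ 0.069  -0.0081 -0.5626]
shift cm [-49.05 -32.32   0.22] rot [ -0.08   0.08 109.27]
```

>>> drive_tool(
  targets=[-49,-32.3,0,0,0,109.3,-49,-32.3,0,0,0,109.3,-49,-32.3,0,0,0,109.3,-49,-32.3,0,0,0,109.3,-49,-32.3,0,0,0,109.3,-49,-32.3,0,0,0,109.3,-49,-32.3,0,0,0,109.3,-49,-32.3,0,0,0,109.3,-49,-32.3,0,0,0,109.3,-49,-32.3,0,0,0,109.3,-49,-32.3,0,0,0,109.3,-49,-32.3,0,0,0,109.3],
  grip=0,
  squeeze=5,
)

```text
time: 1.15
position: [0.5083, 0.1954, 0.2224]
tool_rot: [0.794, 0.609, -0.0, -0.0]
ft_force: [0.9, 1.0, 0.3]
grip_width: 0.0437
```

```bash
python3 - <<'E'
from h import *
plan([.5611,.1279,.22],-38)
E
```

```text
pos [0.5083 0.1954 0.2224] yang -15.03581694886187 t 1.15 w 0.04366188728922555 F [0.9375 1.0344 0.2601]
shift cm [-5.15  6.85  0.24] rot [-0.03  0.01 22.96]
```

>>> drive_tool(
  targets=[-5,6,0,0,0,20,-5,6,0,0,0,20,-5,6,0,0,0,20,-5,6,0,0,0,20,-5,6,0,0,0,20,-5,6,0,0,0,20],
)

```text
time: 1.65
position: [0.5519, 0.1345, 0.2222]
tool_rot: [0.885, 0.466, -0.001, -0.0]
ft_force: [0.2, -0.6, 0.5]
grip_width: 0.0436
```

```bash
python3 - <<'E'
from h import *
plan([.5611,.1279,.10],-38)
p,d=robot.camera("wrist"); cv2.imwrite("pics/wrist1.png",p[:,:,::-1]); np.save("wrist1_d.npy",d)
p,d=robot.camera("top"); cv2.imwrite("pics/top1.png",p[200:380,180:380,::-1].repeat(3,0).repeat(3,1))
E
```

```text
pos [0.5519 0.1345 0.2222] yang -34.4885676450177 t 1.65 w 0.04358243953948932 F [ 0.2336 -0.5657  0.4778]
shift cm [-0.01  1.15 12.22] rot [-0.08  0.04  3.51]
```

View pics/wrist1.png

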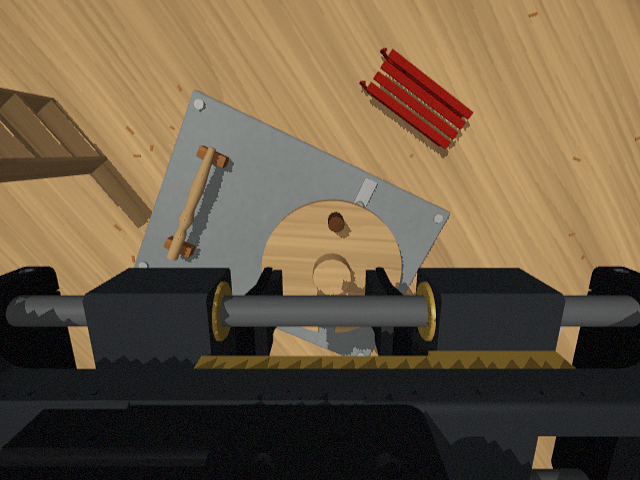

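View pics/top1.png

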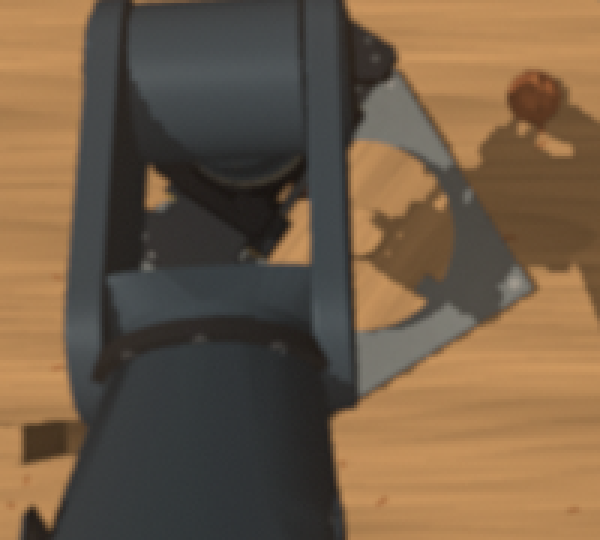

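```bash
cat >> h.py <<'E'
def wz(o,u,v,z):
    c=robot.calibration("wrist"); H=c["hand_eye"]; R=Ro.from_quat(o["tool_rot"]).as_matrix()
    d=R@H[:3,:3]@np.linalg.solve(c["mtx"],[u,v,1.]); s=R@H[:3,3]+o["position"]
    return s+d*(z-s[2])/d[2]
E
python3 - <<'E'
from h import *
o=robot.get_obs()
for n,u,v,z in [("peg",336,220,.074),("boss",332,271,.068),("strip",368,191,.0145),("c1",439,218,.015),("c2",199,103,.015)]: print(n,wz(o,u,v,z))
d=np.load("wrist1_d.npy"); print(d[220,336],d[250,300])
E
python3 -c "
import cv2
a=cv2.imread('pics/wrist1.png')[170:320,250:450];cv2.imwrite('pics/w1c.png',cv2.resize(a,None,fx=4,fy=4,interpolation=2))"
```

```text
peg [0.5652 0.1334 0.074 ]
boss [0.5319 0.0909 0.068 ]
strip [0.6079 0.1292 0.0145]
c1 [0.6579 0.0579 0.015 ]
c2 [0.512  0.3063 0.015 ]
0.31651947 0.35417843
```

View pics/w1c.png

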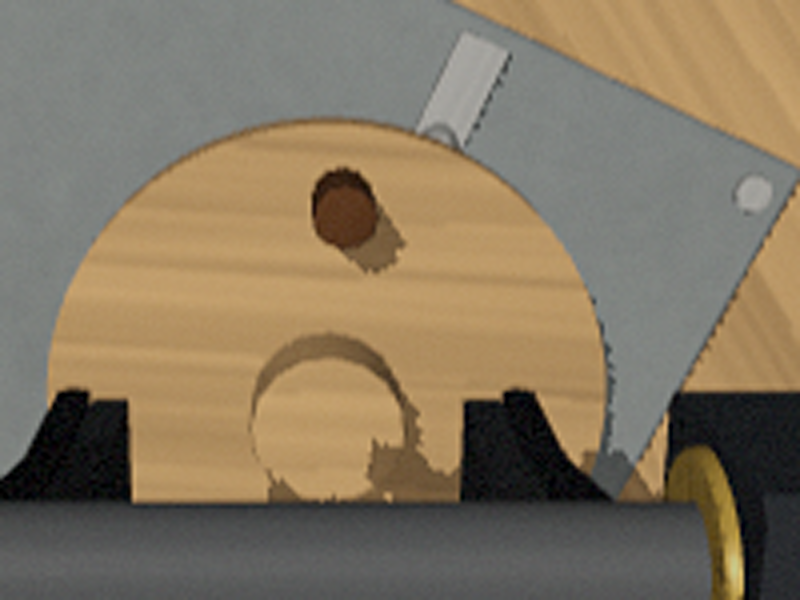

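```bash
python3 - <<'E'
from h import *
o=robot.get_obs()
p=wz(o,336.5,223.8,.074); b=wz(o,332.2,278,.068); print(p,b,p-b,np.hypot(*(p-b)[:2]),np.degrees(np.arctan2(*(p-b)[1::-1])))
b=wz(o,439,218,.015)
plan([.5618,.1290,.10],-38)
E
```

```text
[0.5635 0.1301 0.074 ] [0.5278 0.0845 0.068 ] [0.0357 0.0456 0.006 ] 0.057943474013949926 51.91691819936918
pos [0.552  0.1349 0.2225] yang -34.482431805868245 t 1.75 w 0.043138925501651916 F [-0.4919 -0.2009  0.0908]
shift cm [ 0.07  1.15 12.25] rot [-0.04  0.02  3.52]
```

>>> drive_tool(
  targets=[0.1,1.15,0,0,0,3.5,0.1,1.15,3,0,0,3.5,0.1,1.15,6,0,0,3.5,0.1,1.15,9,0,0,3.5,0.1,1.15,12,0,0,3.5,0.1,1.15,12,0,0,3.5],
)

```text
time: 2.25
position: [0.5581, 0.1288, 0.0974]
tool_rot: [0.899, 0.438, -0.005, -0.002]
ft_force: [-0.6, -0.7, -0.8]
grip_width: 0.0438
```

```bash
python3 - <<'E'
from h import *
plan([.5621,.1289,.055],-38)
o=robot.get_obs()
p,d=robot.camera("wrist"); cv2.imwrite("pics/wrist2.png",p[:,:,::-1])
E
```

```text
pos [0.5581 0.1288 0.0974] yang -38.013266491050054 t 2.25 w 0.043760625816535996 F [-0.6409 -0.6963 -0.7971]
shift cm [0.29 0.35 4.24] rot [-0.52  0.44 -0.01]
```

View pics/wrist2.png

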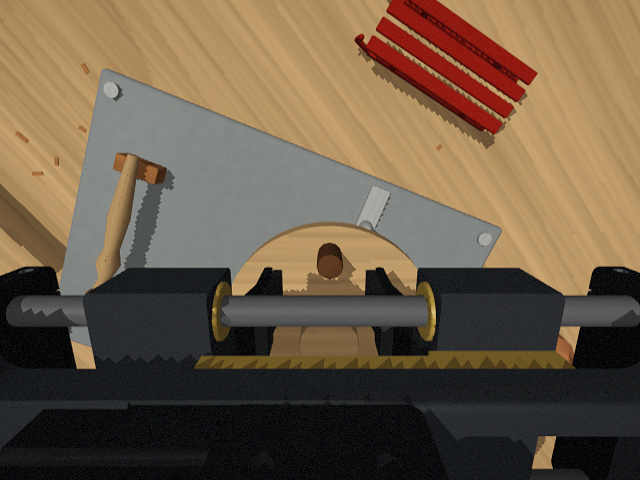

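>>> drive_tool(
  targets=[0.2,0.3,1,0,0,0,0.2,0.3,2,0,0,0,0.2,0.3,3,0,0,0,0.2,0.3,4.2,0,0,0,0.2,0.3,4.2,0,0,0,0.2,0.3,4.2,0,0,0],
)

```text
time: 2.8
position: [0.566, 0.1277, 0.0599]
tool_rot: [0.899, 0.437, -0.001, -0.0]
ft_force: [-0.6, 0.9, 0.1]
grip_width: 0.0437
```

```bash
python3 - <<'E'
from h import *
plan([.5621,.1289,.055],-38)
o=robot.get_obs()
p,d=robot.camera("wrist"); cv2.imwrite("pics/wrist3.png",p[:,:,::-1])
E
```

```text
pos [0.566  0.1277 0.0599] yang -38.16918527733121 t 2.8 w 0.043665516809438365 F [-0.6417  0.912   0.1485]
shift cm [-0.14 -0.38  0.49] rot [-0.07  0.06 -0.17]
```

View pics/wrist3.png

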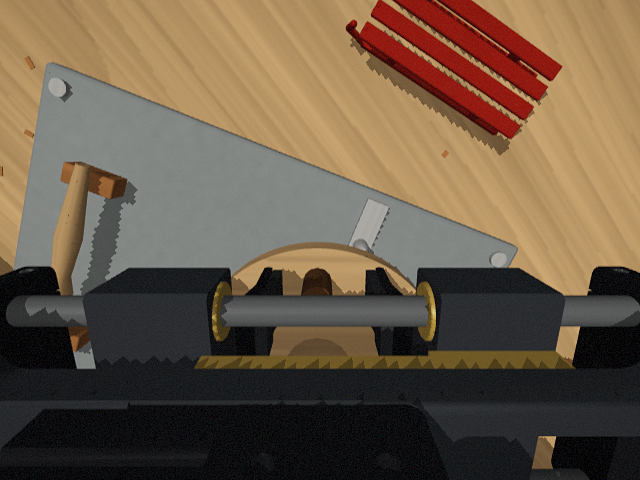

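>>> drive_tool(
  targets=[-0.1,-0.3,0.3,0,0,0,-0.1,-0.3,0.3,0,0,0,-0.1,-0.3,0.3,0,0,0,-0.1,-0.3,0.3,0,0,0,-0.1,-0.3,0.3,0,0,0,-0.1,-0.3,0.3,0,0,0],
  grip=0.54,
)

```text
time: 3.35
position: [0.5639, 0.1288, 0.0578]
tool_rot: [0.899, 0.437, 0.0, 0.0]
ft_force: [-0.7, 0.5, -0.6]
grip_width: 0.0213
```

```bash
cat >> h.py <<'E'
C=np.array([.527,.084])
def rot(th,step,n=12,z=.055,off=0.):
    "rows (tool axes now) carrying TCP round C from current; peg angle th0 -> th0+step*k"
    o=robot.get_obs(); R=Ro.from_quat(o["tool_rot"])
    for k in range(1,n+1):
        a=np.radians(th+step*k); y=np.array([np.sin(a),-np.cos(a),0]); zz=np.array([0,0,-1.]); x=np.cross(y,zz)
        G=Ro.from_matrix(np.c_[x,y,zz]); p=np.r_[C+.057*np.array([np.cos(a),np.sin(a)]),z]
        print(np.round(R.inv().apply(p-o["position"])*100,1).tolist(),np.round((R.inv()*G).as_rotvec(degrees=True)[2],1))
E
python3 - <<'E'
from h import *
plan([.5621,.1289,.055],-38)
rot(52,6)
E
```

```text
pos [0.5639 0.1288 0.0578] yang -38.16808311838848 t 3.35 w 0.02132335925257245 F [-0.6966  0.5323 -0.6418]
shift cm [-0.1  -0.14  0.28] rot [ 0.02 -0.02 -0.17]
[-0.1, -0.7, 0.3] -6.2
[-0.2, -1.3, 0.3] -12.2
[-0.4, -1.9, 0.3] -18.2
[-0.6, -2.5, 0.3] -24.2
[-0.9, -3.0, 0.3] -30.2
[-1.2, -3.5, 0.3] -36.2
[-1.6, -4.0, 0.3] -42.2
[-2.0, -4.4, 0.3] -48.2
[-2.5, -4.8, 0.3] -54.2
[-3.0, -5.1, 0.3] -60.2
[-3.5, -5.3, 0.3] -66.2
[-4.1, -5.6, 0.3] -72.2
```

>>> drive_tool(
  targets=[-0.1,-0.7,0.2,0,0,-6.2,-0.2,-1.3,0.2,0,0,-12.2,-0.4,-1.9,0.2,0,0,-18.2,-0.6,-2.5,0.2,0,0,-24.2,-0.9,-3.0,0.2,0,0,-30.2,-1.2,-3.5,0.2,0,0,-36.2,-1.6,-4.0,0.2,0,0,-42.2,-2.0,-4.4,0.2,0,0,-48.2,-2.5,-4.8,0.2,0,0,-54.2,-3.0,-5.1,0.2,0,0,-60.2,-3.0,-5.1,0.2,0,0,-60.2,-3.0,-5.1,0.2,0,0,-60.2],
)

```text
time: 4.35
position: [0.5051, 0.1367, 0.0557]
tool_rot: [0.56, 0.828, 0.0, 0.0]
ft_force: [-0.6, 0.0, 0.4]
grip_width: 0.0199
```

```bash
python3 - <<'E'
from h import *
plan([.5621,.1289,.055],112-90)
rot(112,6)
p,d=robot.camera("wrist"); cv2.imwrite("pics/wrist4.png",p[:,:,::-1])
E
```

```text
pos [0.5051 0.1367 0.0557] yang 21.867311474308146 t 4.35 w 0.01993494628209067 F [-0.6293  0.0348  0.4257]
shift cm [-2.85  5.    0.07] rot [ 0.01  0.   -0.13]
[-0.0, -0.5, 0.1] -6.1
[-0.1, -1.1, 0.1] -12.1
[-0.3, -1.7, 0.1] -18.1
[-0.5, -2.3, 0.1] -24.1
[-0.8, -2.8, 0.1] -30.1
[-1.1, -3.3, 0.1] -36.1
[-1.5, -3.8, 0.1] -42.1
[-1.9, -4.2, 0.1] -48.1
[-2.4, -4.6, 0.1] -54.1
[-2.9, -4.9, 0.1] -60.1
[-3.4, -5.1, 0.1] -66.1
[-4.0, -5.4, 0.1] -72.1
```

View pics/wrist4.png

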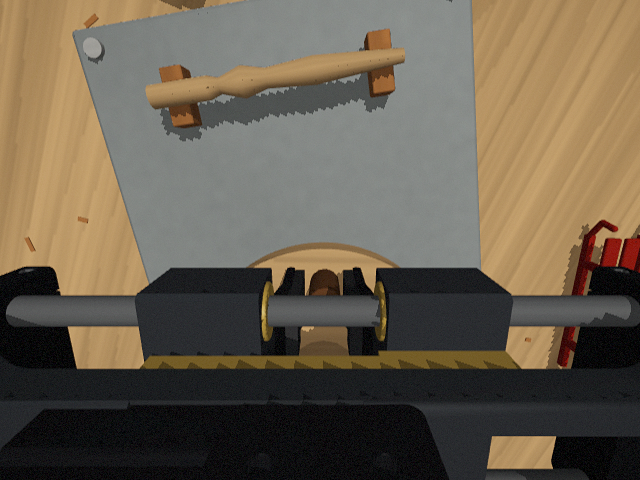

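>>> drive_tool(
  targets=[0,-0.5,0,0,0,-6.1,-0.1,-1.1,0,0,0,-12.1,-0.3,-1.7,0,0,0,-18.1,-0.5,-2.3,0,0,0,-24.1,-0.8,-2.8,0,0,0,-30.1,-1.1,-3.3,0,0,0,-36.1,-1.5,-3.8,0,0,0,-42.1,-1.9,-4.2,0,0,0,-48.1,-2.4,-4.6,0,0,0,-54.1,-2.9,-4.9,0,0,0,-60.1,-2.9,-4.9,0,0,0,-60.1,-2.9,-4.9,0,0,0,-60.1],
)

```text
time: 5.4
position: [0.4711, 0.0913, 0.0556]
tool_rot: [0.071, 0.997, 0.0, 0.0]
ft_force: [-0.6, 0.7, -0.1]
grip_width: 0.02
```

```bash
python3 - <<'E'
from h import *
plan([.5621,.1289,.055],172-90)
rot(172,5.5,7)
p,d=robot.camera("wrist"); cv2.imwrite("pics/wrist5.png",p[:,:,::-1])
E
```

```text
pos [0.4711 0.0913 0.0556] yang 81.86763984390652 t 5.4 w 0.020045657456494972 F [-0.6071  0.655  -0.0938]
shift cm [-8.47  5.01  0.07] rot [ 0.01  0.05 -0.13]
[0.0, -0.5, 0.1] -5.6
[-0.0, -1.0, 0.1] -11.1
[-0.2, -1.6, 0.1] -16.6
[-0.4, -2.1, 0.1] -22.1
[-0.6, -2.6, 0.1] -27.6
[-0.9, -3.1, 0.1] -33.1
[-1.2, -3.5, 0.1] -38.6
```

View pics/wrist5.png

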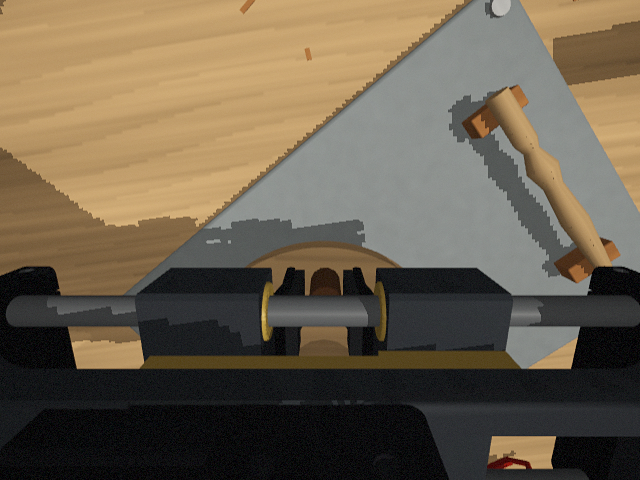

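>>> drive_tool(
  targets=[0,-0.5,0,0,0,-5.6,0,-1.0,0,0,0,-11.1,-0.2,-1.6,0,0,0,-16.6,-0.4,-2.1,0,0,0,-22.1,-0.6,-2.6,0,0,0,-27.6,-0.9,-3.1,0,0,0,-33.1,-1.2,-3.5,0,0,0,-38.6,-1.35,-3.65,0,0,0,-40.5,-1.35,-3.65,0,0,0,-40.5,-1.35,-3.65,0,0,0,-40.5],
)

```text
time: 6.28
position: [0.4791, 0.0537, 0.0555]
tool_rot: [-0.28, 0.96, -0.0, 0.0]
ft_force: [-0.4, -0.5, 0.1]
grip_width: 0.0201
```

```bash
python3 - <<'E'
from h import *
plan(np.r_[C,.15],122.5)
p,d=robot.camera("top"); cv2.imwrite("pics/top6.png",cv2.resize(p[215:370,195:365,::-1],None,fx=4,fy=3.87,interpolation=2))
p,d=robot.camera("scene"); cv2.imwrite("pics/scene6.png",cv2.resize(p[135:285,255:405,::-1],None,fx=4,fy=4,interpolation=2))
E
```

```text
pos [0.4791 0.0537 0.0555] yang 122.4829439366858 t 6.2833 w 0.02011350822819429 F [-0.4417 -0.4715  0.0906]
shift cm [-5.67 -0.02 -9.44] rot [-0.01  0.01 -0.02]
```

View pics/top6.png

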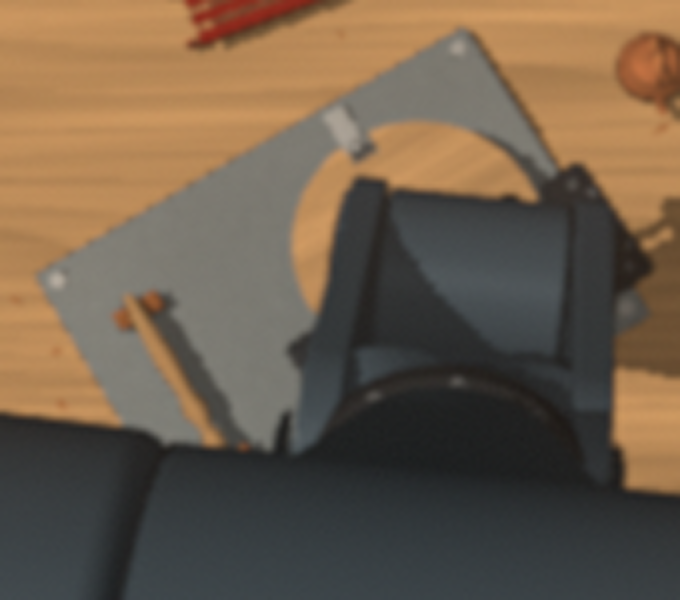

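View pics/scene6.png

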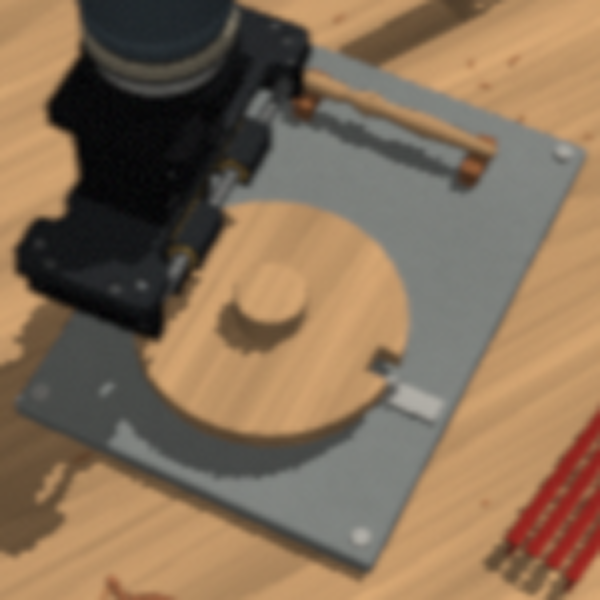

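>>> drive_tool(
  targets=[0,0,0,0,0,0,0,0,0,0,0,0,0,0,0,0,0,0,0,0,-1,0,0,0,0,0,-3,0,0,0,0,0,-6,0,0,0,0,0,-9,0,0,0,0,0,-12,0,0,0,0,0,-14,0,0,0,0,0,-14,0,0,0],
  grip=0,
)

```text
time: 7.22
position: [0.4817, 0.0532, 0.2004]
tool_rot: [-0.281, 0.96, -0.002, 0.005]
ft_force: [0.3, 0.2, 0.4]
grip_width: 0.0435
```

```bash
python3 - <<'E'
from h import *
plan(np.r_[C,.2],-59.5)
E
```

```text
pos [0.4817 0.0532 0.2004] yang 122.63414716443772 t 7.2167 w 0.043523310838523385 F [0.2784 0.2445 0.3585]
shift cm [-5.47  0.15  0.08] rot [  -0.71   -0.57 -177.86]
```

>>> drive_tool(
  targets=[-1,0,0,0,0,7,-2,0,0,0,0,14,-3,0,0,0,0,21,-4,0,0,0,0,28,-5,0,0,0,0,35,-5.5,0.1,0,0,0,42,-5.5,0.1,0,0,0,49,-5.5,0.1,0,0,0,56,-5.5,0.1,0,0,0,63,-5.5,0.1,0,0,0,70,-5.5,0.1,0,0,0,77,-5.5,0.1,0,0,0,84],
  grip=1,
)

```text
time: 8.22
position: [0.5238, 0.084, 0.1949]
tool_rot: [0.436, 0.9, -0.0, -0.001]
ft_force: [-0.4, -0.6, 0.5]
grip_width: 0.0002
```

>>> drive_tool(
  targets=[0,0,0,0,0,7,0,0,0,0,0,14,0,0,0,0,0,21,0,0,0,0,0,28,0,0,0,0,0,35,0,0,0,0,0,42,0,0,0,0,0,49,0,0,0,0,0,56,0,0,0,0,0,63,0,0,0,0,0,70,0,0,0,0,0,77,0,0,0,0,0,84],
)

```text
time: 9.22
position: [0.5238, 0.084, 0.1949]
tool_rot: [0.926, 0.377, -0.001, -0.0]
ft_force: [-0.1, -0.0, 0.1]
grip_width: 0.0004
```

>>> drive_tool(
  targets=[0,0,0,0,0,7,0,0,0,0,0,14,0,0,0,0,0,14,0,0,0,0,0,14],
)

```text
time: 9.55
position: [0.524, 0.084, 0.1951]
tool_rot: [0.964, 0.266, -0.001, -0.0]
ft_force: [-0.1, -0.3, -0.3]
grip_width: 0.0003
```

```bash
python3 - <<'E'
from h import *
plan(np.r_[C,.2],-59.5)
p,d=robot.camera("wrist"); cv2.imwrite("pics/wrist7.png",p[:,:,::-1])
cv2.imwrite("pics/wrist7c.png",cv2.resize(p[150:300,220:420,::-1],None,fx=4,fy=4,interpolation=2))
E
```

```text
pos [0.524  0.084  0.1951] yang -59.192474618880425 t 9.55 w 0.00028608238501164524 F [-0.0572 -0.3485 -0.3414]
shift cm [ 0.26  0.15 -0.49] rot [-0.04  0.06  0.31]
```

View pics/wrist7.png

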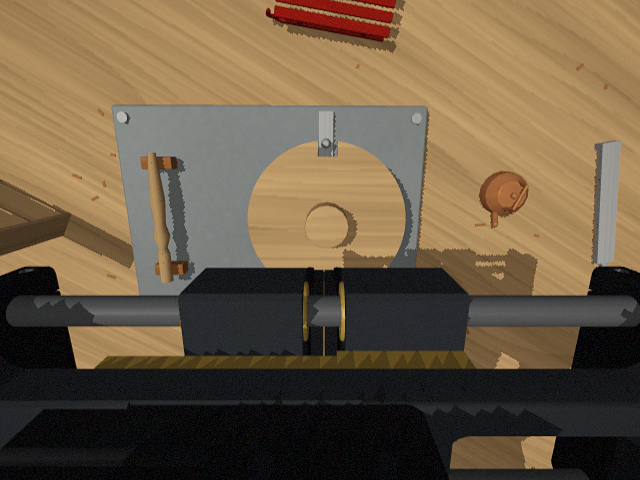

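View pics/wrist7c.png

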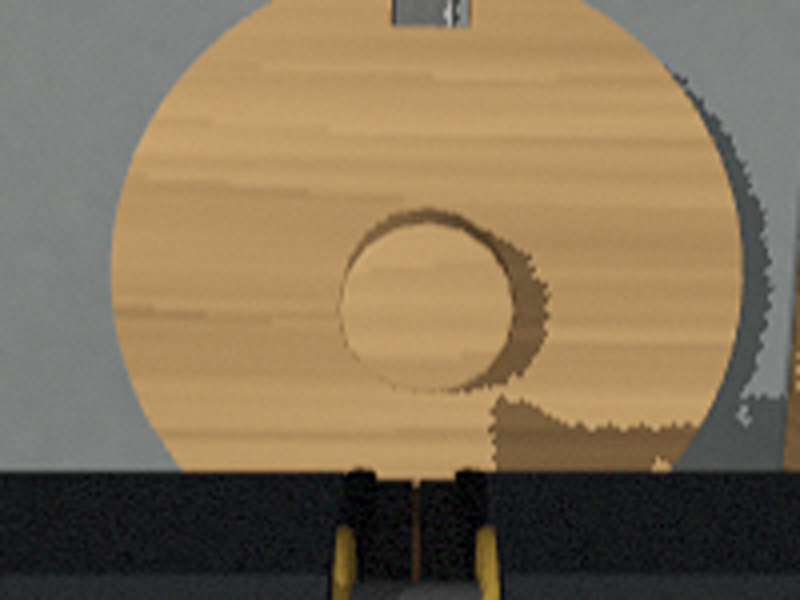

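```bash
python3 - <<'E'
import cv2
a=cv2.imread("pics/wrist7.png")[100:175,280:380];cv2.imwrite("pics/w7d.png",cv2.resize(a,None,fx=8,fy=8,interpolation=2))
E
```

```text
(no output)
```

View pics/w7d.png

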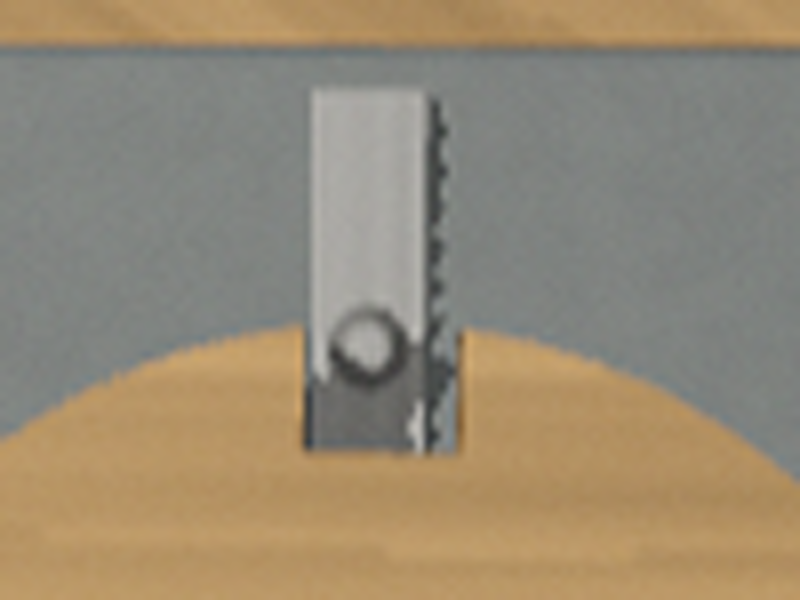

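```bash
python3 - <<'E'
from h import *
o=robot.get_obs()
n=wz(o,327.9,141.5,.046); p=wz(o,326,142.9,.0305); b=wz(o,327,226.7,.068)
print(n,p,b)
for q in(n,p): print(np.degrees(np.arctan2(*(q-b)[1::-1])),np.hypot(*(q-b)[:2]))
plan(np.r_[.527,.084,.075],-59.5)
E
```

```text
[0.593 0.121 0.046] [0.5914 0.122  0.0305] [0.5291 0.084  0.068 ]
30.110262586978234 0.07383302438233966
31.37016241704998 0.07297970696125855
pos [0.5241 0.084  0.1952] yang -59.20438253657879 t 9.6 w 0.00028699194025138956 F [-0.3015 -0.0859  0.491 ]
shift cm [ 0.26  0.15 12.02] rot [-0.03  0.05  0.3 ]
```

>>> drive_tool(
  targets=[0.3,0.15,3,0,0,0,0.3,0.15,6,0,0,0,0.3,0.15,9,0,0,0,0.3,0.15,11,0,0,0,0.3,0.15,11.5,0,0,0,0.3,0.15,11.5,0,0,0,0.3,0.15,11.5,0,0,0],
)

```text
time: 10.18
position: [0.5285, 0.0842, 0.081]
tool_rot: [0.964, 0.265, 0.0, 0.0]
ft_force: [-0.0, -0.2, 0.8]
grip_width: 0.0005
```

```bash
python3 - <<'E'
from h import *
plan(np.r_[.5277,.084,.058],-59.5)
p,d=robot.camera("wrist"); cv2.imwrite("pics/wrist8.png",p[:,:,::-1])
E
```

```text
pos [0.5285 0.0842 0.081 ] yang -59.3175636432909 t 10.1833 w 0.0005498564905061053 F [-0.029  -0.2259  0.8319]
shift cm [-0.08 -0.03  2.3 ] rot [ 0.02 -0.03  0.18]
```

View pics/wrist8.png

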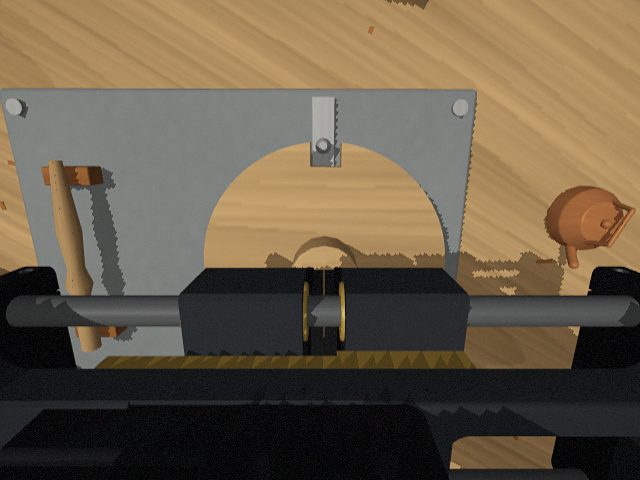

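Fingers stand over the boss (col 324) and the pin (323,146) is inside the notch (cols 310–341). Pressing down slowly.

>>> drive_tool(
  targets=[0,0,0.3,0,0,0,0,0,0.6,0,0,0,0,0,0.9,0,0,0,0,0,1.2,0,0,0,0,0,1.4,0,0,0,0,0,1.6,0,0,0,0,0,1.6,0,0,0],
)

```text
time: 10.82
position: [0.5281, 0.0842, 0.0644]
tool_rot: [0.964, 0.264, 0.0, 0.0]
ft_force: [-0.1, 0.0, 0.8]
grip_width: 0.0003
```

>>> drive_tool(
  targets=[0,0,0.15,0,0,0,0,0,0.3,0,0,0,0,0,0.4,0,0,0,0,0,0.5,0,0,0],
)

```text
time: 11.15
position: [0.5281, 0.0842, 0.0595]
tool_rot: [0.964, 0.264, 0.0, 0.0]
ft_force: [0.8, 0.1, 3.0]
grip_width: 0.0006
```

>>> drive_tool(
  targets=[0,0,0.1,0,0,0,0,0,0.2,0,0,0,0,0,0.2,0,0,0],
)

```text
time: 11.4
position: [0.5281, 0.0842, 0.0584]
tool_rot: [0.964, 0.264, 0.0, 0.0]
ft_force: [-1.0, 0.4, 9.9]
grip_width: 0.0006
```

>>> drive_tool(
  targets=[0,0,0.1,0,0,0,0,0,0.15,0,0,0,0,0,0.15,0,0,0],
)

```text
time: 11.65
position: [0.5281, 0.0842, 0.0583]
tool_rot: [0.964, 0.264, 0.0, 0.0]
ft_force: [-3.3, 0.2, 20.7]
grip_width: 0.0003
```

```bash
python3 - <<'E'
from h import *
plan(np.r_[.5277,.084,.058],-59.5)
p,d=robot.camera("wrist"); cv2.imwrite("pics/wrist9.png",p[:,:,::-1])
E
```

```text
pos [0.5281 0.0842 0.0583] yang -59.348855652463605 t 11.65 w 0.00030773767024749724 F [-3.2542  0.1532 20.6916]
shift cm [-0.05 -0.01  0.03] rot [ 0.04 -0.05  0.15]
```

View pics/wrist9.png

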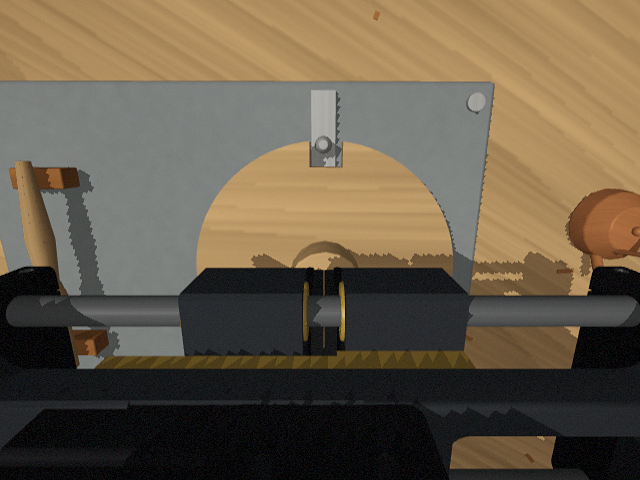

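>>> drive_tool(
  targets=[0,0,-0.2,0,0,0,0,0,-0.5,0,0,0,0,0,-1.5,0,0,0,0,0,-4,0,0,0,0,0,-7,0,0,0,0,0,-10,0,0,0,0,0,-14,0,0,0,0,0,-14,0,0,0,0,0,-14,0,0,0],
)

```text
time: 12.45
position: [0.5297, 0.0842, 0.1987]
tool_rot: [0.964, 0.264, 0.003, 0.001]
ft_force: [-0.5, -0.3, -0.1]
grip_width: 0.0007
```

```bash
python3 - <<'E'
from h import *
plan(np.r_[.5277,.084,.058],-59.5)
o=robot.get_obs()
p,d=robot.camera("wrist"); cv2.imwrite("pics/wrist10.png",p[:,:,::-1])
cv2.imwrite("pics/wrist10c.png",cv2.resize(p[120:270,230:430,::-1],None,fx=4,fy=4,interpolation=2))
# plane fit of disc top from depth
H=robot.calibration("wrist")["hand_eye"];K=robot.calibration("wrist")["mtx"]
R=Ro.from_quat(o["tool_rot"]).as_matrix()
v,u=np.mgrid[120:265,230:430]; z=d[120:265,230:430]
P=(np.linalg.inv(K)@np.stack([u.ravel()*z.ravel(),v.ravel()*z.ravel(),z.ravel()])).T
W=(R@(H[:3,:3]@P.T+H[:3,3:])).T+o["position"]
r=np.hypot(W[:,0]-.528,W[:,1]-.084)
for a,b,n in((28,64,"disc"),(0,16,"boss"),(85,95,"board")):
    m=(r>a/1e3)&(r<b/1e3)&(z.ravel()>0); Q=W[m]
    md=np.median(Q[:,2]); Q=Q[abs(Q[:,2]-md)<.004]
    c=np.linalg.lstsq(np.c_[Q[:,:2]-Q[:,:2].mean(0),np.ones(len(Q))],Q[:,2],rcond=None)[0]; print(n,md,c,len(Q))
E
```

```text
pos [0.5297 0.0842 0.1987] yang -59.36225542663805 t 12.45 w 0.0006944157237217633 F [-0.4797 -0.2894 -0.0992]
shift cm [-0.25 -0.13 14.07] rot [ 0.19 -0.29  0.14]
disc 0.035686830713404644 [0.0007 0.001  0.0357] 8740
boss 0.05766495660733452 [-0.0003 -0.0024  0.0577] 884
board 0.013743014538439985 [0.0023 0.0018 0.0138] 3505
```

View pics/wrist10.png

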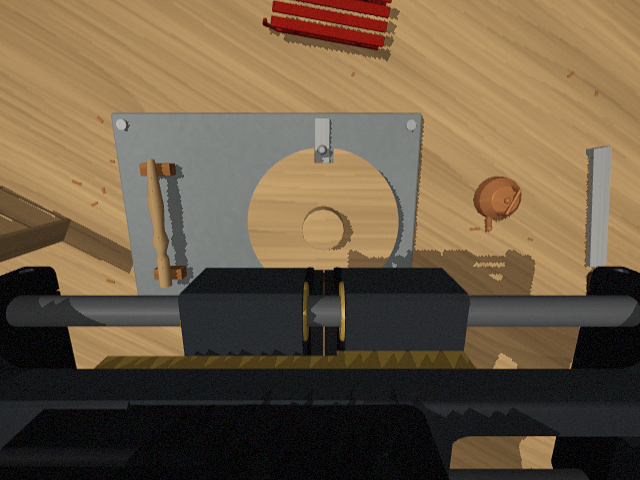

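View pics/wrist10c.png

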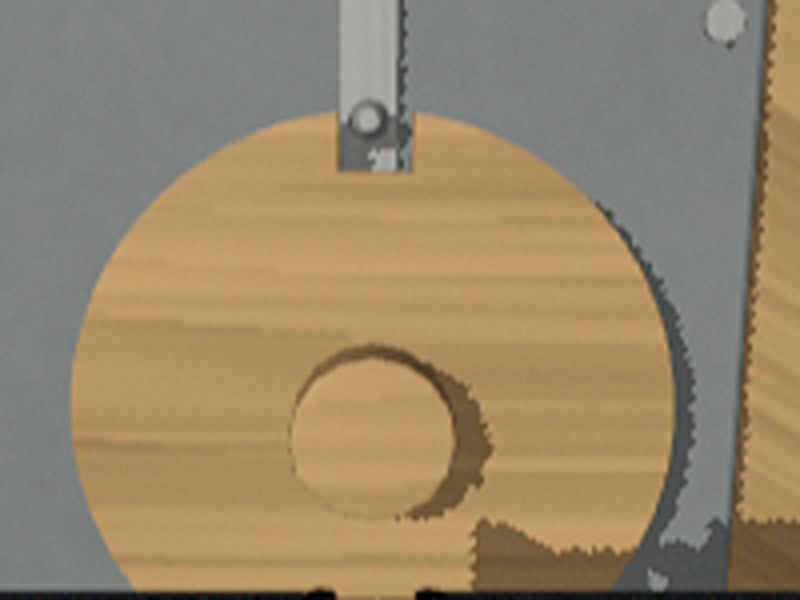

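```bash
python3 - <<'E'
from rig import robot
print(robot.hand_in())
E
```

```text
the job is handed in; nothing more can be done
None
```

I turned the wheel about 158° counter-clockwise, pressed it home, and handed the job in at about 12.5 s of the 58 s allowed. The hand-in gave no verdict. To turn it, I pushed the crank peg between loosely spaced fingers. I then pressed down on the boss with closed fingers until it met a hard stop at a boss height of 58.3 mm with about 21 N. After that I raised the hand clear to about 199 mm.

**Height and level:** the last depth readings put the disc top at 35.7 mm and the boss top at 57.7 mm, against 36 and 58 mm when home. The slope was under 0.003 rad.

**Notch over pin:** the pin stands inside the notch, about 1.7 mm from its centre line (limit 6.5 mm).

**Bystanders:** nothing was touched. In the last wrist view the sled and kettle looked unmoved, but I didn't measure any of the four, and the bookcase and file were only partly in view.

**Disagreement:** the top and scene cameras differed by up to about 6 mm at the boss. The wrist camera and the board's corner screws settled the axis at about (0.527, 0.084) m. I did not measure the wheel's centring on the spindle separately.

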